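# Change over the blocks of a shaking dry bath

## Robot

A 7-joint arm with a two-finger parallel gripper is mounted at the origin on a cart in front of the work surface, level with it; the furniture and walls round the work are solid. World frame = base frame: x ahead of the robot, y to its left, z up, the work surface at z = 0. Lengths are in mm, angles in rad, forces in N, time in s.
With the tool pointing down it reaches from about 350 to 900 mm from the base axis. Payload 7.2 kg.
Tool frame: the origin (TCP) lies on the mounting face of the last link; the fingertips stand 182 mm ahead of it and the grasp point (between the pads) lies 163 mm ahead of it (tip_reach is the distance from the TCP to the fingertips, in mm); z points along the fingers, y is the line along which they close (so a half turn about z gives the same grasp; the last joint's range is limited). The gripper opens to 88 mm and grips with 3 to 60 N. Pads are 20 mm wide; open, the fingers measure 115 mm over their backs; the gripper's body (75 mm by 178 mm) begins 61 mm behind the grasp point.
Start: joints at [-1.277, 0.411, -0.013, 1.596, 0.006, 1.134, -0.082], TCP at [221.232, 584.533, 404.653] pointing down, gripper open.
Joint ranges: [-2.95, 2.95], [-0.29, 1.99], [-1.47, 1.44], [0.14, 2.54], [-1.03, 4.17], [0.13, 1.85], [-2.86, 2.86]. Speed limits (rad/s): [2.39, 2.39, 3.01, 3.01, 3.14, 3.14, 3.14].

## Interface

Orientations are given as a unit quaternion [w, x, y, z].
In Python, from workcell import * gives the robot as it stands.
- The arm moves only by the tool apply_moves, never from a script. Its argument "deltas" is a list of rows, each a list of 3 entries, a list of its own where there are three numbers: the shift along the tool's x, y, z in cm, then the turn, a rotation vector about the tool's x, y, z in degrees, then the finger opening in cm, from 0 to 8.78. A call has 1 to 8 rows; each row shifts and turns the commanded pose from where the row before left it, along the tool's axes as they then stand; what a row does not reach is not made up. A row lasts 1/10 s, in which the tool goes at most 50 mm and 8.59 degrees, less where a joint would pass 70% of its speed; a pose out of reach is approached as far as the arm can. A call with a gripper value outside its range is refused whole. The fingers move at their own pace and stop on an object; the grip force is fixed at half the most. Time passes only in rows, so rows that do not move let the fingers close. It gives the time, the measured TCP pose, the force, the opening and the grip force at its end, in the units of the state.
- get_obs(): the state, without advancing time (a new reading comes with each control period).
- get_image(name): name is "side" or "top"; returns the picture (420x560x3 uint8, blue, green, red); there is no depth.
- camera_params(name): a dict with "K" (3x3 intrinsics, pixels), "k1" (the pictures are not rectified: a ray, as slopes to the right and down, at radius r is drawn at 1 + k1 r^2 times it, then the intrinsics apply), "origin" and "orientation" of the camera in the world. Camera axes: x right, y down, z forward; pixel columns grow to the right and rows downward; lengths in mm; the calibration is good to about 2 mm. A picture is of the moment at which its call begins. camera_params takes no time and is no camera call.
- sign_off(): hands the job in; it is judged then, once.
The state is a dict: "t": time; "qpos": joint angles; "qd": joint speeds; "joint_torque": joint torques, N m; "position": TCP position; "tcp_rot": TCP orientation; "ft_force": force on the tool from outside, world axes, zero at the start; "ft_torque": the same for the moment, N m; "width": finger opening in mm; "finger_force": force on a finger pad.
Only numpy, scipy, OpenCV 4.12 (cv2) and the standard library are available. Lean on these libraries where they do the work, as an engineer would, in place of code of your own. Each camera call takes 0.05 s, during which the arm holds its last target. There are 200 camera calls.

## Task

Change over the shaking dry bath: first seat the spare block with the four wide bores flat and square in the bath's empty rear bay, to warm up, and let go of it. Then free the block that sits tight in the front bay, where a sprung ball holds it on each side: do not pull it straight up, but rock it from side to side by its handle, one side out past its ball while the other stays down, then back the other way, close to upright, so that the other side comes out too before you lift. Finish still gripping it, upright and just clear (a centimetre or two) above the bath over its own bay, so that the bay can be wiped; leave everything else where it stands.

Things in the scene. Friction and masses are not known exactly. Their poses are not given: they have to be found in the camera images.
- dry_bath: White bench-top shaking dry bath, fixed to the desk, 210 mm (x) by 128 mm (y), 72 mm high, with a sloping control panel at its front (-x) and a bare metal top with two rectangular bays in line along x, one behind the other. Both bays are 18 mm deep. Origin: centre of its underside; x points from the control panel to the back, y to the left, z up.
- bay_front (a point): Middle of the floor of the front bay, 14 mm in front (-x) of the bath's middle, 54 mm over the desk, 18 mm below the bath's top; axes as the bath's. The bay is 48.4 by 62.4 mm (1.2 mm play on each side of a block). A sprung ball in the middle of its left and of its right wall holds the seated block down; the play lets the block lean about 9 degrees to either side.
- ball_left_tip (a point): Innermost point, at rest, of the sprung steel ball (8 mm diameter) in the front bay's left (+y) wall, 3.4 mm out of the wall and 7.4 mm over the floor, above the block's foot; it gives way outward. That side of the block passes the ball when raised about 5 mm, and is then pushed on up to rest on it, about 10 mm over the floor. Pulling both sides straight up takes some 28 N.
- ball_right_tip (a point): The same in the right (-y) wall. Leaning the handle to one side, the hand tilting with it, about the block's lower edge on that side (it stays on the floor) brings the opposite side out with 5 to 12 N at the grip bar. A freed side pressed down snaps back in, so keep it 10 to 12 mm up while leaning back to bring out the other side.
- bay_rear (a point): Middle of the floor of the rear bay, 66 mm behind (+x) the bath's middle, 54 mm over the desk, 18 mm below the bath's top; axes as the bath's. This bay is plain, 49 by 63 mm (1.5 mm play on each side of a block), without balls, and empty at the start.
- block_stuck: Aluminium block 46 (x) by 60 (y) by 40 mm high, with eight small bores (8.5 mm) in two rows of four. A rod rises from its middle to a black grip bar 38 (x) by 14 (y) by 24 mm tall, centred 86 mm over the underside. Foot edges rounded 2.5 mm; a groove just above the foot on the +y and -y sides. About 0.3 kg. Origin: centre of underside, z up. It starts seated in the front bay, its axes along the bath's.
- block_stuck_grip (a point): Middle of the grip bar of the block in the front bay, 86 mm over its underside.
- stuck_left (a point): Lower left edge of the block in the front bay (30 mm to +y of its origin, at the underside).
- stuck_right (a point): Lower right edge of the block in the front bay (30 mm to -y of its origin, at the underside).
- block_wide: Aluminium block 46 (x) by 60 (y) by 40 mm high, with four wide bores (15 mm), one near each corner. A rod rises from its middle to a black grip bar 38 (x) by 14 (y) by 24 mm tall, centred 86 mm over the underside. Foot edges rounded 2.5 mm; a groove just above the foot on the +y and -y sides. About 0.3 kg. Origin: centre of underside, z up. It stands on the desk left or right of the bath, turned somewhat. Either way round fits the rear bay: 46 mm side along the bath's x.
- block_wide_grip (a point): Middle of the grip bar of the block with the four wide bores, 86 mm over its underside.
- block_small: Another spare block, alike in size and handle but with eight small bores like the one in the front bay; stands on the desk on the other side of the bath. Not needed; leave it alone. Origin: centre of its underside.
- vial_1: Bystander: screw-capped vial, 22 mm diameter, 58 mm tall. Origin: centre of its underside.
- vial_2: Bystander: as vial_1.
- vial_3: Bystander: as vial_1.
- weigh_boat: Bystander: white weighing boat, 66x66x15 mm. Origin: centre of its underside.
- petri_2: Bystander: petri dish, 65 mm diameter, 15 mm high. Origin: centre of its underside.
- forceps: Bystander: steel forceps, 20x150x9 mm, lying near the front edge of the desk. Origin: centre of its underside.
Mind the look-alikes: they are no part of the job. What is shaped like the block_wide but red is not meant.

How it is judged:
By the outcome, as a careful person would: the job done as asked, in the order asked, and still so for the second after the job is handed in, while the arm keeps its last pose, push and grip.
It also fails if it takes over 58 s, if anything falls off the work surface, if the arm or the gripper's body presses on something with over 40 N, if the wrist force passes 120 N, or if a joint passes its speed limit or range.

## Working session

There is one attempt and no reset: what is moved stays moved. The work goes in short steps, Python scripts to look and compute and a tool call to move; the robot and the scene stay as the last step left them, time stands still between calls to the robot, and variables do not carry over. Pictures are saved under pics/ and viewed, at most 10 in all, crops included, and the job is handed in when it is done.

Besides the shell and the picture viewer there is one more tool, called after "Emit:" in YAML: its name, and indented under it one key for each argument. apply_moves: Moves the arm, as the interface text tells. Its arguments: {"type":"object","properties":{"deltas":{"type":"array"}},"required":["deltas"]}

```bash
mkdir -p pics; ls
python3 - <<'E'
from workcell import *
import cv2
for n in("top","side"):
    cv2.imwrite(f"pics/{n}0.png",get_image(n)); print(n,camera_params(n))
print(get_obs())
E
```

```text
pics
top {'K': array([[403.39933199,   0.        , 280.01978371],
       [  0.        , 403.39933199, 205.69805015],
       [  0.        ,   0.        ,   1.        ]]), 'k1': -0.08450735269390987, 'origin': array([ 377.08765928,   69.78773099, 1155.24104602]), 'orientation': array([ 0.03691732, -0.70030697,  0.71128771, -0.04771852])}
side {'K': array([[382.86117831,   0.        , 275.68026903],
       [  0.        , 382.86117831, 211.08640475],
       [  0.        ,   0.        ,   1.        ]]), 'k1': -0.04207454022381929, 'origin': array([123.67189619, 918.90544162, 513.31661226]), 'orientation': array([ 0.11777263, -0.18517335,  0.81681254, -0.53353323])}
{'t': 0.1, 'qpos': array([-1.27721229,  0.41183868, -0.01269937,  1.59693821,  0.00557718,
        1.13427269, -0.0822002 ]), 'qd': array([-0.0005116 , -0.00149809,  0.00081733, -0.00120563, -0.00062481,
        0.00084591, -0.00205647]), 'joint_torque': array([ 2.98052859e-03, -5.89090276e+01,  6.44030850e-01, -2.91707253e+01,
       -5.37173578e-02,  1.45311948e-02,  6.46655576e-05]), 'position': array([221.17139789, 584.36546298, 403.89040272]), 'tcp_rot': array([-8.62179310e-05,  1.79905765e-01,  9.83683593e-01, -7.05587372e-04]), 'ft_force': array([0.23208221, 0.43709335, 0.49942939]), 'ft_torque': array([-0.01770108,  0.01935541, -0.01557851]), 'finger_force': 0.0, 'width': 87.43887153246334}
```

View pics/top0.png

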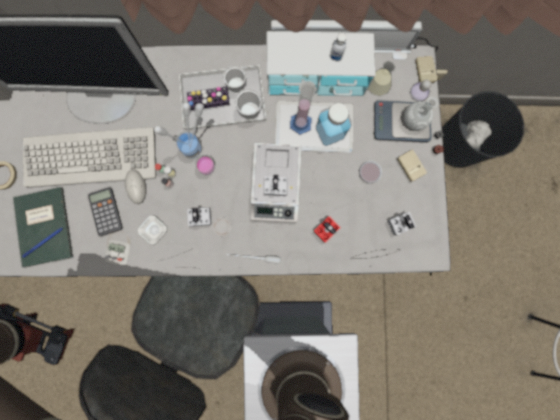

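View pics/side0.png

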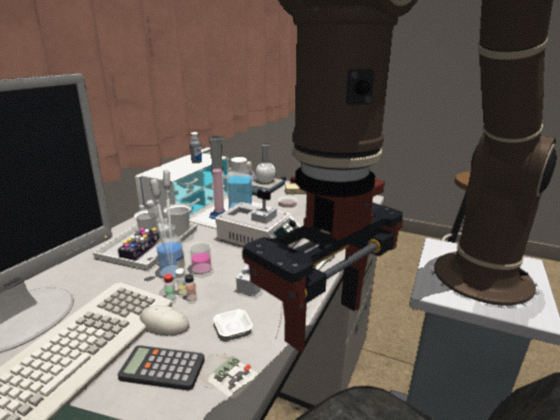

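The top view shows the bath around (276,182) with the stuck block's handle at (275,184). There are grey blocks at (199,216) and (402,223), and a red look-alike at (327,229). I'll enlarge these next.

```bash
cat > h.py <<'E'
import numpy as np, cv2
from workcell import *
from scipy.spatial.transform import Rotation as R
def cam(n):
    c=camera_params(n); return c['K'],c['k1'],np.array(c['origin']),R.from_quat(c['orientation'],scalar_first=True).as_matrix()
def proj(n,P):
    K,k,o,M=cam(n); p=(np.atleast_2d(P)-o)@M; s=p[:,:2]/p[:,2:]
    s=s*(1+k*(s**2).sum(1,keepdims=True)); return s*[K[0,0],K[1,1]]+K[:2,2]
def unproj(n,uv,z):
    K,k,o,M=cam(n); uv=np.atleast_2d(uv).astype(float)
    s=cv2.undistortPoints(uv[:,None],K,np.array([k,0,0,0.]))[:,0]
    d=np.c_[s,np.ones(len(s))]@M.T; t=(z-o[2])/d[:,2]; return o+d*t[:,None]
def crop(im,x,y,w,h,f): return cv2.resize(im[y:y+h,x:x+w],None,fx=f,fy=f,interpolation=cv2.INTER_CUBIC)
E
python3 - <<'E'
from h import *
im=cv2.imread("pics/top0.png")
a=crop(im,180,197,40,40,10);b=crop(im,382,203,40,40,10)
cv2.imwrite("pics/blocks.png",np.hstack([a,b]))
cv2.imwrite("pics/bath.png",crop(im,240,130,70,100,6))
print(unproj("top",[[199,216],[402,223],[276,182]],40))
E
```

```text
[[ 485.65640326  277.15854178   40.        ]
 [ 457.26568554 -289.74672053   40.        ]
 [ 578.28543923   61.79193724   40.        ]]
```

View pics/blocks.png

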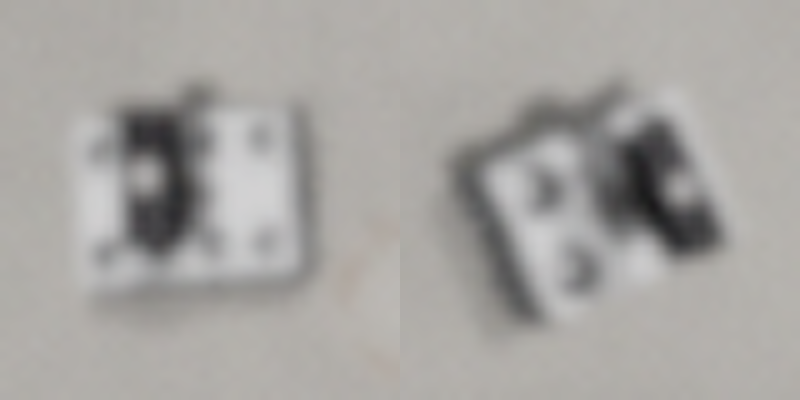

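View pics/bath.png

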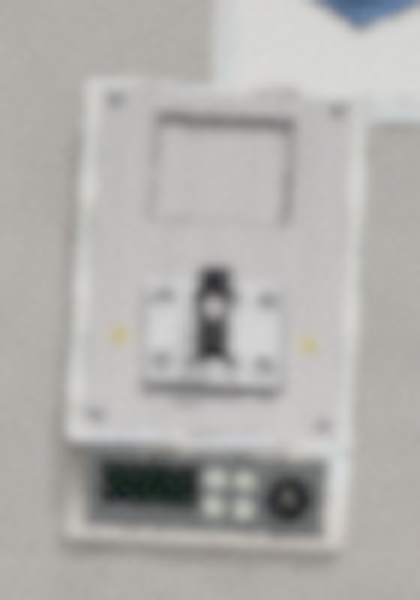

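The right block at (402,223) has the wide bores; the left one has eight small bores. The rear bay is at about (277,158) and the stuck block at (275,184). Next I fit poses to the corners read from the crops.

```bash
cat >> h.py <<'E'
from scipy.optimize import least_squares
def fit(n,model,uv,x0):
    model=np.array(model,float); uv=np.array(uv,float)
    def w(p):
        c,s=np.cos(p[2]),np.sin(p[2]); return np.c_[p[0]+c*model[:,0]-s*model[:,1],p[1]+s*model[:,0]+c*model[:,1],model[:,2]]
    r=least_squares(lambda p:(proj(n,w(p))-uv).ravel(),x0,loss='soft_l1',x_scale=[10,10,.1]); return r.x,proj(n,w(r.x))-uv
E
python3 - <<'E'
from h import *
def px(l,x0,y0,f): return (np.array(l,float)+.5)/f-.5+[x0,y0]
# wide: corners 
m=[(23,30,40),(-23,30,40),(-23,-30,40),(23,-30,40),(19,7,98),(-19,7,98),(-19,-7,98),(19,-7,98)]
uv=px([(80,165),(140,320),(325,240),(280,85),(230,145),(283,258),(325,240),(270,120)],382,203,10)
x,r=fit("top",m,uv,[457,-289,.4]); print(x,np.degrees(x[2]));print(r.round(2).tolist())
b=[(66+24.5,31.5,72),(66+24.5,-31.5,72),(66-24.5,-31.5,72),(66-24.5,31.5,72),
 (9,30,94),(9,-30,94),(-37,-30,94),(-37,30,94),(5,7,152),(5,-7,152),(-33,-7,152),(-33,7,152),(105,64,72),(105,-64,72)]
uv=px([(155,112),(297,122),(290,225),(147,217),(147,278),(285,286),(280,390),(142,382),(201,266),(229,266),(231,362),(193,362),(90,78),(365,97)],240,130,6)
x,r=fit("top",b,uv,[578,61,0]); print(x,np.degrees(x[2]));print(r.round(2).tolist())
E
```

```text
[ 4.57369733e+02 -2.90740453e+02  3.49545729e-01] 20.027495005173577
[[-0.02, 0.1], [0.23, -0.08], [1.05, 0.21], [-0.72, 0.49], [-0.49, -1.48], [-0.33, 0.51], [0.2, 0.42], [0.23, -0.84]]
[ 5.73620614e+02  6.37116738e+01 -7.11140141e-02] -4.074532869692988
[[0.39, 0.43], [-0.45, 0.06], [-0.21, 0.28], [0.66, 0.31], [0.3, 0.28], [-0.3, 0.21], [-0.37, -0.13], [0.1, -0.07], [-0.27, -0.06], [0.59, 0.25], [-0.58, -0.94], [0.2, -1.25], [-0.21, 0.34], [0.23, -0.2]]
```

```bash
cat >> h.py <<'E'
def pose():
    o=get_obs(); return np.array(o['position']),R.from_quat(o['tcp_rot'],scalar_first=True)
def down(yang): # tool down, tool y at angle (deg)
    a=np.radians(yang); y=np.array([np.cos(a),np.sin(a),0]); z=np.array([0,0,-1.]); return R.from_matrix(np.c_[np.cross(y,z),y,z])
def plan(p1,R1,n,op,p0=None,R0=None,dec=2):
    if p0 is None: p0,R0=pose()
    q=np.array(p0); r=R0; rows=[]
    for i in range(n):
        k=n-i
        d=r.inv().apply((np.array(p1)-q)/k)/10; w=(r.inv()*R1).as_rotvec(degrees=True)/k
        d=d.round(dec); w=w.round(1); rows.append([d.tolist(),w.tolist(),op])
        q=q+r.apply(d*10); r=r*R.from_rotvec(w,degrees=True)
    for i in range(0,n,8): print(str(rows[i:i+8]).replace(' ',''))
    return q,r
E
python3 - <<'E'
from h import *
q,r=plan([457.4,-290.7,330],down(-70),24,8.7,dec=1)
E
```

```text
[[[-2.2,-3.1,0.3],[-0.0,0.0,5.8],8.7],[[-2.5,-2.8,0.3],[-0.0,0.0,5.8],8.7],[[-2.8,-2.6,0.3],[-0.0,0.0,5.8],8.7],[[-3.0,-2.3,0.3],[-0.0,0.0,5.8],8.7],[[-3.2,-1.9,0.3],[-0.0,0.0,5.8],8.7],[[-3.4,-1.6,0.3],[-0.0,0.0,5.8],8.7],[[-3.6,-1.2,0.3],[0.0,0.0,5.8],8.7],[[-3.7,-0.9,0.3],[0.0,0.0,5.8],8.7]]
[[[-3.7,-0.5,0.3],[0.0,0.0,5.8],8.7],[[-3.8,-0.1,0.3],[0.0,0.0,5.8],8.7],[[-3.8,0.3,0.3],[0.0,0.0,5.8],8.7],[[-3.7,0.6,0.3],[0.0,0.0,5.8],8.7],[[-3.6,1.0,0.3],[0.0,0.0,5.8],8.7],[[-3.5,1.4,0.3],[0.0,0.0,5.8],8.7],[[-3.4,1.7,0.3],[0.0,0.0,5.8],8.7],[[-3.2,2.0,0.3],[0.0,0.0,5.8],8.7]]
[[[-2.9,2.4,0.3],[0.0,0.0,5.8],8.7],[[-2.7,2.6,0.3],[0.0,0.0,5.8],8.7],[[-2.4,2.9,0.3],[0.0,0.0,5.8],8.7],[[-2.1,3.1,0.4],[0.0,0.0,5.8],8.7],[[-1.8,3.3,0.3],[0.0,0.0,5.8],8.7],[[-1.4,3.5,0.4],[0.0,0.0,5.8],8.7],[[-1.1,3.7,0.3],[0.0,0.0,5.8],8.7],[[-0.7,3.7,0.4],[0.1,0.1,5.9],8.7]]
```

Emit:
apply_moves:
  deltas:
    - [[-2.2,-3.1,0.3],[0,0,5.8],8.7]
    - [[-2.5,-2.8,0.3],[0,0,5.8],8.7]
    - [[-2.8,-2.6,0.3],[0,0,5.8],8.7]
    - [[-3.0,-2.3,0.3],[0,0,5.8],8.7]
    - [[-3.2,-1.9,0.3],[0,0,5.8],8.7]
    - [[-3.4,-1.6,0.3],[0,0,5.8],8.7]
    - [[-3.6,-1.2,0.3],[0,0,5.8],8.7]
    - [[-3.7,-0.9,0.3],[0,0,5.8],8.7]

```text
t: 0.9
position: [300.0, 290.9, 380.4]
tcp_rot: [-0.0, 0.555, 0.832, -0.0]
ft_force: [1.0, 0.6, 0.3]
width: 86.8
finger_force: 0.0
```

Emit:
apply_moves:
  deltas:
    - [[-3.7,-0.5,0.3],[0,0,5.8],8.7]
    - [[-3.8,-0.1,0.3],[0,0,5.8],8.7]
    - [[-3.8,0.3,0.3],[0,0,5.8],8.7]
    - [[-3.7,0.6,0.3],[0,0,5.8],8.7]
    - [[-3.6,1.0,0.3],[0,0,5.8],8.7]
    - [[-3.5,1.4,0.3],[0,0,5.8],8.7]
    - [[-3.4,1.7,0.3],[0,0,5.8],8.7]
    - [[-3.2,2.0,0.3],[0,0,5.8],8.7]

```text
t: 1.7
position: [378.5, -0.3, 356.6]
tcp_rot: [-0.0, 0.838, 0.546, 0.0]
ft_force: [0.4, 0.4, -0.2]
width: 86.8
finger_force: 0.0
```

Emit:
apply_moves:
  deltas:
    - [[-2.9,2.4,0.3],[0,0,5.8],8.7]
    - [[-2.7,2.6,0.3],[0,0,5.8],8.7]
    - [[-2.4,2.9,0.3],[0,0,5.8],8.7]
    - [[-2.1,3.1,0.4],[0,0,5.8],8.7]
    - [[-1.8,3.3,0.3],[0,0,5.8],8.7]
    - [[-1.4,3.5,0.4],[0,0,5.8],8.7]
    - [[-1.1,3.7,0.3],[0,0,5.8],8.7]
    - [[-0.7,3.7,0.4],[0,0,5.9],8.7]

```text
t: 2.5
position: [457.9, -291.4, 329.2]
tcp_rot: [-0.0, 0.985, 0.172, -0.0]
ft_force: [0.0, 0.6, 0.2]
width: 86.9
finger_force: 0.0
```

Emit:
apply_moves:
  deltas:
    - [[0,0,2.7],[0,0,0],8.7]
    - [[0,0,2.7],[0,0,0],8.7]
    - [[0,0,2.6],[0,0,0],8.7]
    - [[0,0,0],[0,0,0],6]
    - [[0,0,0],[0,0,0],4]
    - [[0,0,0],[0,0,0],0]
    - [[0,0,0],[0,0,0],0]
    - [[0,0,0],[0,0,0],0]

```text
t: 3.3
position: [457.9, -290.0, 250.6]
tcp_rot: [0.0, 0.985, 0.174, 0.001]
ft_force: [0.1, -0.4, -0.5]
width: 50.5
finger_force: 0.0
```

Emit:
apply_moves:
  deltas:
    - [[0,0,0],[0,0,0],0]
    - [[0,0,0],[0,0,0],0]
    - [[0,0,0],[0,0,0],0]
    - [[0,0,0],[0,0,0],0]
    - [[0,0,0],[0,0,0],0]

```text
t: 3.8
position: [457.6, -290.1, 249.6]
tcp_rot: [0.0, 0.985, 0.173, -0.0]
ft_force: [0.3, 0.2, -2.7]
width: 13.6
finger_force: 30.0
```

Run:
```python
from h import *
p,r=pose()
q,r=plan([457.6,-290.1,355],down(-70),4,0,p,r,dec=1)
q,r=plan([632,-80,355],down(-94.1),9,0,q,r,dec=1)
q,r=plan([639.4,59,350],down(-94.1),5,0,q,r,dec=2)
```

```text
[[[-0.0,0.0,-2.6],[0.0,0.0,-0.0],0],[[-0.0,0.0,-2.6],[0.0,0.0,-0.0],0],[[-0.0,0.0,-2.7],[0.0,0.0,-0.0],0],[[-0.0,0.0,-2.6],[0.0,0.0,-0.0],0]]
[[[2.6,-1.5,-0.0],[0.0,0.0,2.7],0],[[2.5,-1.7,-0.0],[0.0,-0.0,2.7],0],[[2.5,-1.8,-0.0],[0.0,-0.0,2.7],0],[[2.4,-1.9,-0.0],[0.0,-0.0,2.7],0],[[2.3,-2.0,-0.0],[0.0,-0.0,2.7],0],[[2.2,-2.1,-0.0],[0.0,-0.0,2.6],0],[[2.1,-2.2,-0.0],[0.0,-0.0,2.7],0],[[2.0,-2.3,-0.0],[0.0,-0.0,2.6],0]]
[[[1.8,-2.3,-0.0],[0.0,-0.0,2.7],0]]
[[[-0.04,-2.79,0.09],[0.0,-0.0,-0.0],0],[[-0.05,-2.79,0.09],[0.0,-0.0,-0.0],0],[[-0.04,-2.78,0.09],[0.0,-0.0,-0.0],0],[[-0.05,-2.79,0.09],[0.0,-0.0,-0.0],0],[[-0.04,-2.78,0.09],[0.0,-0.0,-0.0],0]]
```

Emit:
apply_moves:
  deltas:
    - [[0,0,-2.6],[0,0,0],0]
    - [[0,0,-2.6],[0,0,0],0]
    - [[0,0,-2.7],[0,0,0],0]
    - [[0,0,-2.6],[0,0,0],0]

```text
t: 4.2
position: [457.2, -289.7, 355.1]
tcp_rot: [-0.001, 0.985, 0.173, -0.001]
ft_force: [0.1, 0.6, -4.2]
width: 13.7
finger_force: 30.0
```

Emit:
apply_moves:
  deltas:
    - [[2.6,-1.5,0],[0,0,2.7],0]
    - [[2.5,-1.7,0],[0,0,2.7],0]
    - [[2.5,-1.8,0],[0,0,2.7],0]
    - [[2.4,-1.9,0],[0,0,2.7],0]
    - [[2.3,-2.0,0],[0,0,2.7],0]
    - [[2.2,-2.1,0],[0,0,2.6],0]
    - [[2.1,-2.2,0],[0,0,2.7],0]
    - [[2.0,-2.3,0],[0,0,2.6],0]

```text
t: 5.0
position: [613.3, -101.2, 353.8]
tcp_rot: [-0.0, 1.0, -0.013, -0.001]
ft_force: [-0.4, 0.1, -3.3]
width: 13.7
finger_force: 30.0
```

Emit:
apply_moves:
  deltas:
    - [[1.8,-2.3,0],[0,0,2.7],0]
    - [[0,-2.8,0.1],[0,0,0],0]
    - [[-0.1,-2.8,0.1],[0,0,0],0]
    - [[0,-2.8,0.1],[0,0,0],0]
    - [[-0.1,-2.8,0.1],[0,0,0],0]
    - [[0,-2.8,0.1],[0,0,0],0]
    - [[0,0,0],[0,0,0],0]
    - [[0,0,0],[0,0,0],0]

```text
t: 5.8
position: [639.3, 60.8, 348.7]
tcp_rot: [0.0, 0.999, -0.035, -0.001]
ft_force: [-1.4, -0.7, -3.3]
width: 13.9
finger_force: 30.0
```

Run:
```python
from h import *
a=get_image("side");b=get_image("top")
cv2.imwrite("pics/s1.png",a);cv2.imwrite("pics/t1.png",b)
u=crop(a,190,140,130,120,6)[:600]; v=crop(b,240,130,70,100,6)
u=cv2.resize(u,(0,0),fx=.58,fy=.58)
c=np.zeros((600,900,3),np.uint8)
cv2.imwrite("pics/s1c.png",crop(a,200,160,110,100,6))
cv2.imwrite("pics/t1c.png",v)
o=get_obs();print(o['position'],o['tcp_rot'],o['ft_force'],o['width'])
```

```text
[639.35214078  58.71702332 349.34145369] [ 4.31501139e-04  9.99328026e-01 -3.66492275e-02 -3.79019546e-04] [-0.36120584 -0.23373979 -3.78595556] 13.839495015060184
```

View pics/s1c.png

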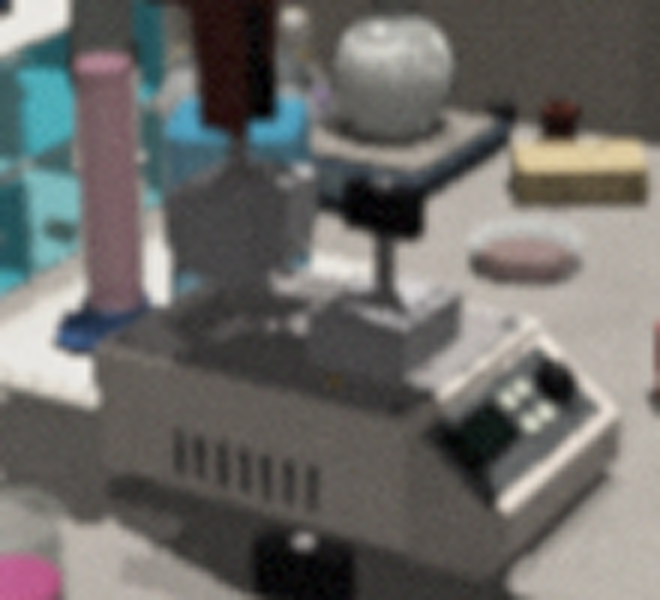

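View pics/t1c.png

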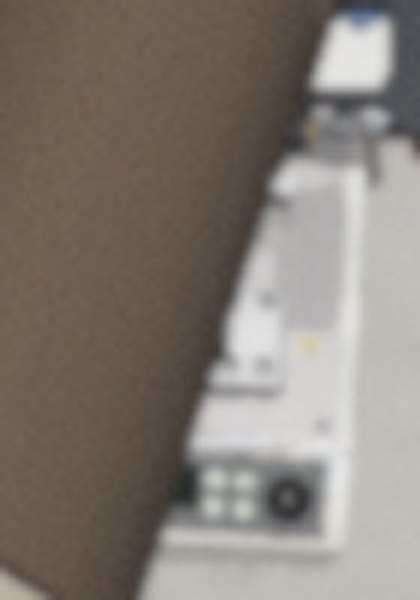

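The side view shows the held block at crop (170-315,170-285), hanging above the rear bay, with the stuck block at (310-460,290-380). The top camera's view is blocked by the arm. I'll take an enhanced crop of both blocks from averaged frames.

Run:
```python
from h import *
a=np.mean([get_image("side").astype(float) for _ in range(6)],0)
a=np.clip(255*(a/255)**.6,0,255).astype(np.uint8)
cv2.imwrite("pics/s2.png",a)
c=crop(a,222,180,64,48,12)
lab=cv2.cvtColor(c,cv2.COLOR_BGR2LAB); lab[...,0]=cv2.createCLAHE(3,(4,4)).apply(lab[...,0]); c=cv2.cvtColor(lab,cv2.COLOR_LAB2BGR)
cv2.imwrite("pics/s2c.png",c)
```

```text
(no output)
```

View pics/s2c.png

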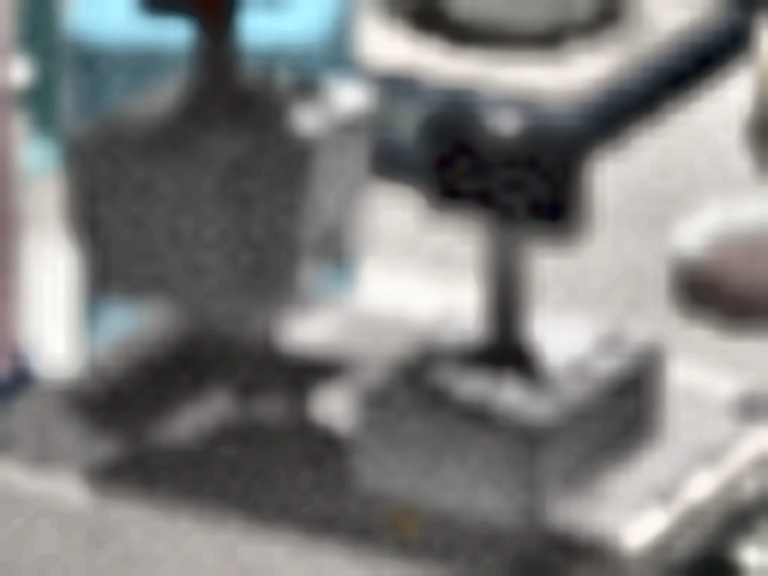

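Run:
```python
from h import *
def box(x,y,z,yaw):
    a=np.radians(yaw);c,s=np.cos(a),np.sin(a)
    m=np.array([(i*23,j*30,k) for k in(0,40) for i,j in((-1,1),(1,1),(1,-1),(-1,-1))],float)
    return np.c_[x+c*m[:,0]-s*m[:,1],y+s*m[:,0]+c*m[:,1],z+m[:,2]]
def cp(P): return (((proj("side",P)-[222,180])+.5)*12-.5).round(0).astype(int).tolist()
print("held",cp(box(639.4,58.7,99.7,-4.1)))
print("stuck",cp(box(573.6-14,63.7+1,54,-4.1)))
```

```text
held [[234, 339], [70, 300], [216, 217], [376, 253], [229, 175], [62, 138], [211, 61], [373, 95]]
stuck [[537, 598], [363, 553], [499, 458], [668, 499], [536, 435], [360, 393], [498, 303], [669, 342]]
```

The projected models match the picture to within about 1 px: held block corners (62,138) and (373,95), stuck block corner (536,435). I'll lower gently and watch the force.

Emit:
apply_moves:
  deltas:
    - [[0,0,1.0],[0,0,0],0]
    - [[0,0,1.0],[0,0,0],0]
    - [[0,0,0.4],[0,0,0],0]
    - [[0,0,0.2],[0,0,0],0]
    - [[0,0,0.2],[0,0,0],0]
    - [[0,0,0.1],[0,0,0],0]
    - [[0,0,0.1],[0,0,0],0]
    - [[0,0,0],[0,0,0],0]

```text
t: 7.0
position: [639.8, 59.8, 319.8]
tcp_rot: [-0.0, 0.999, -0.036, 0.0]
ft_force: [0.0, 0.5, -3.5]
width: 13.8
finger_force: 30.0
```

Emit:
apply_moves:
  deltas:
    - [[0,0,0.2],[0,0,0],0]
    - [[0,0,0.1],[0,0,0],0]
    - [[0,0,0.1],[0,0,0],0]
    - [[0,0,0],[0,0,0],0]

```text
t: 7.4
position: [639.8, 59.8, 315.6]
tcp_rot: [0.0, 0.999, -0.036, 0.0]
ft_force: [1.5, -0.1, -3.7]
width: 13.7
finger_force: 30.0
```

Emit:
apply_moves:
  deltas:
    - [[0,0,0.2],[0,0,0],0]
    - [[0,0,0.2],[0,0,0],0]
    - [[0,0,0.2],[0,0,0],0]
    - [[0,0,0.1],[0,0,0],0]
    - [[0,0,0],[0,0,0],0]

```text
t: 7.9
position: [639.8, 59.8, 308.5]
tcp_rot: [0.0, 0.999, -0.036, 0.0]
ft_force: [3.0, -0.1, -4.5]
width: 14.1
finger_force: 30.0
```

Emit:
apply_moves:
  deltas:
    - [[0.05,0,0.2],[0,0,0],0]
    - [[0,0,0.1],[0,0,0],0]
    - [[0,0,0.1],[0,0,0],0]
    - [[0,0,0.05],[0,0,0],0]
    - [[0,0,0],[0,0,0],0]

```text
t: 8.4
position: [640.1, 59.8, 304.0]
tcp_rot: [-0.0, 0.999, -0.036, -0.0]
ft_force: [2.9, -0.2, -3.4]
width: 13.7
finger_force: 30.0
```

Emit:
apply_moves:
  deltas:
    - [[0.05,0,0.1],[0,0,0],0]
    - [[0,0,0.05],[0,0,0],0]
    - [[0,0,0.05],[0,0,0],0]
    - [[0,0,0],[0,0,0],0]

```text
t: 8.8
position: [640.6, 59.5, 303.3]
tcp_rot: [-0.0, 0.999, -0.036, 0.0]
ft_force: [-1.9, 0.9, 8.2]
width: 13.7
finger_force: 30.0
```

Emit:
apply_moves:
  deltas:
    - [[0,0,-0.05],[0,0,0],0]
    - [[0,0,0],[0,0,0],2]
    - [[0,0,0],[0,0,0],3]
    - [[0,0,0],[0,0,0],5]
    - [[0,0,0],[0,0,0],5]
    - [[0,0,-2],[0,0,0],5]
    - [[0,0,-3],[0,0,0],5]
    - [[0,0,-3],[0,0,0],5]

```text
t: 9.6
position: [640.5, 59.7, 383.1]
tcp_rot: [0.0, 0.999, -0.036, -0.001]
ft_force: [1.0, 1.4, -0.3]
width: 49.8
finger_force: 0.0
```

Emit:
apply_moves:
  deltas:
    - [[-4,0,0],[0,0,0],5]
    - [[-4.1,0,0],[0,0,0],5]
    - [[0,0,0],[0,0,0],5]
    - [[0,0,0],[0,0,0],5]

```text
t: 10.0
position: [559.5, 66.1, 383.0]
tcp_rot: [-0.001, 0.999, -0.036, 0.0]
ft_force: [0.9, 0.5, -0.5]
width: 49.8
finger_force: 0.0
```

Run:
```python
from h import *
a=get_image("side")
a=np.clip(255*(a/255)**.6,0,255).astype(np.uint8)
cv2.imwrite("pics/s3c.png",crop(a,215,165,80,60,9))
q,r=plan([559.6,64.7,304],down(-94.07),4,5)
```

```text
[[[-0.02,0.03,1.98],[-0.0,-0.0,-0.0],5],[[-0.02,0.04,1.98],[-0.0,-0.0,-0.0],5],[[-0.01,0.03,1.97],[-0.0,-0.0,-0.0],5],[[-0.02,0.04,1.98],[-0.0,-0.1,-0.0],5]]
```

View pics/s3c.png

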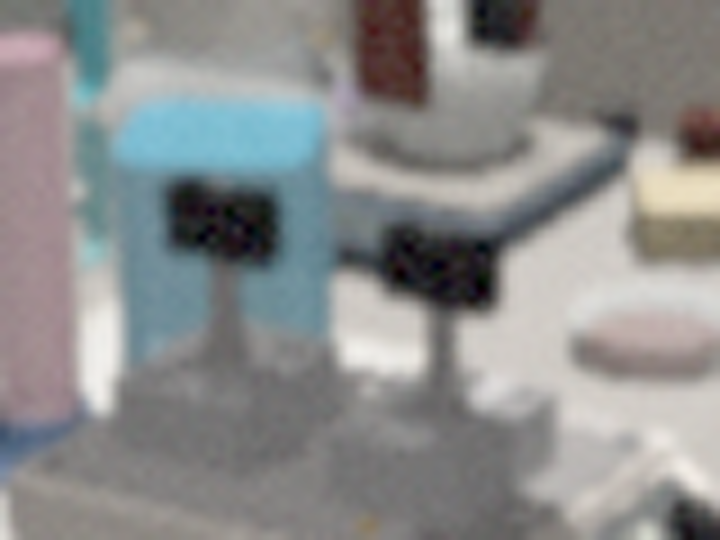

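The wide block is seated level, with its bar at (222,222), parallel to the stuck block's bar at (440,265). Next I grip the stuck block.

Emit:
apply_moves:
  deltas:
    - [[0,0,2.6],[0,0,0],5]
    - [[0,0,2.6],[0,0,0],5]
    - [[0,0,2.7],[0,0,0],5]
    - [[0,0,0],[0,0,0],3]
    - [[0,0,0],[0,0,0],0]
    - [[0,0,0],[0,0,0],0]
    - [[0,0,0],[0,0,0],0]
    - [[0,0,0],[0,0,0],0]

```text
t: 10.85
position: [560.2, 65.5, 304.6]
tcp_rot: [-0.0, 0.999, -0.036, 0.001]
ft_force: [1.1, -1.5, -2.6]
width: 13.7
finger_force: 30.3
```

Emit:
apply_moves:
  deltas:
    - [[0,0,0],[0,0,0],0]
    - [[0,0,0],[0,0,0],0]

```text
t: 11.05
position: [560.2, 65.4, 304.5]
tcp_rot: [-0.0, 0.999, -0.036, 0.001]
ft_force: [-0.6, -0.7, 5.3]
width: 14.0
finger_force: 30.0
```

Gripped with little force. Now lean left about the left lower edge.

Emit:
apply_moves:
  deltas:
    - [[0,-0.42,-0.05],[-1,0,0],0]
    - [[0,-0.42,-0.05],[-1,0,0],0]
    - [[0,-0.42,-0.05],[-1,0,0],0]
    - [[0,0,0],[0,0,0],0]

```text
t: 11.45
position: [561.2, 78.8, 305.4]
tcp_rot: [0.027, 0.999, -0.035, -0.0]
ft_force: [0.4, -1.7, 6.9]
width: 13.8
finger_force: 30.0
```

Emit:
apply_moves:
  deltas:
    - [[0,-0.42,-0.06],[-1,0,0],0]
    - [[0,-0.42,-0.06],[-1,0,0],0]
    - [[0,0,0],[0,0,0],0]

```text
t: 11.75
position: [561.7, 87.4, 305.8]
tcp_rot: [0.045, 0.998, -0.035, -0.001]
ft_force: [1.9, -1.9, 5.6]
width: 14.0
finger_force: 30.0
```

Emit:
apply_moves:
  deltas:
    - [[0,-0.42,-0.06],[-1,0,0],0]
    - [[0,-0.42,-0.06],[-1,0,0],0]
    - [[0,0,0],[0,0,0],0]

```text
t: 12.05
position: [562.3, 96.0, 306.2]
tcp_rot: [0.062, 0.997, -0.035, -0.002]
ft_force: [0.7, -0.8, 7.4]
width: 13.9
finger_force: 30.0
```

Emit:
apply_moves:
  deltas:
    - [[0,-0.41,-0.06],[-1,0,0],0]
    - [[0,-0.41,-0.06],[-1,0,0],0]
    - [[0,0,0],[0,0,0],0]

```text
t: 12.35
position: [562.6, 104.0, 305.9]
tcp_rot: [0.08, 0.996, -0.035, -0.003]
ft_force: [2.2, -1.3, 3.6]
width: 14.0
finger_force: 30.0
```

Run:
```python
from h import *
o=get_obs();print(o['position'],o['tcp_rot'],o['ft_force'],o['ft_torque'],o['width'])
p,r=pose(); print("right,left edge, est:",p+r.apply([0,30,249.5]),p+r.apply([0,-30,249.5]))
a=get_image("side")
a=np.clip(255*(a/255)**.6,0,255).astype(np.uint8)
cv2.imwrite("pics/s4c.png",crop(a,215,165,80,60,9))
```

```text
[562.64606192 104.02228457 305.89594247] [ 0.07989317  0.99617935 -0.03514907 -0.00288451] [ 2.19133381 -1.28459402  3.5698221 ] [-0.66384829 -0.38023628  0.00822061] 14.006197862264557
right,left edge, est: [557.72385484  34.81560631  64.36652902] [561.89797362  93.90140132  54.80381179]
```

View pics/s4c.png

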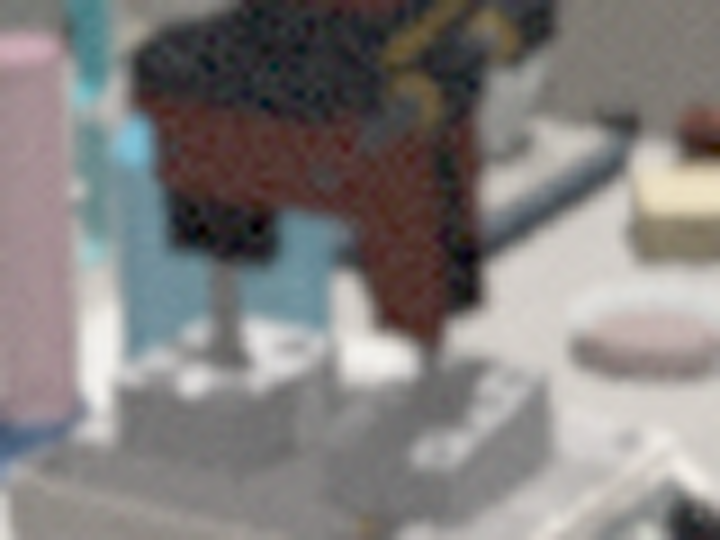

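The picture shows the stuck block leaning left with its right side raised; the lit top is at (490,410). That side is about 10 mm up, past its ball. Now I lean back about the raised right edge.

Emit:
apply_moves:
  deltas:
    - [[0,0,-0.12],[0,0,0],0]
    - [[0,0.44,-0.07],[1,0,0],0]
    - [[0,0.44,-0.07],[1,0,0],0]
    - [[0,0.44,-0.05],[1,0,0],0]
    - [[0,0,0],[0,0,0],0]

```text
t: 12.9
position: [561.3, 89.4, 311.2]
tcp_rot: [0.051, 0.998, -0.037, -0.002]
ft_force: [1.2, -4.1, -4.5]
width: 14.0
finger_force: 30.0
```

```bash
cat > e.py <<'E'
from h import *
o=get_obs();print(o['position'],o['ft_force'],o['width'])
p,r=pose(); print("right,left:",p+r.apply([0,30,250]),p+r.apply([0,-30,250]))
E
python3 e.py
```

```text
[561.32286985  89.44242071 311.21569882] [ 1.2245502  -4.11496902 -4.51905603] 13.956395847565556
right,left: [557.04218813  34.13856594  65.60796398] [561.47149807  93.65791232  59.4574665 ]
```

Emit:
apply_moves:
  deltas:
    - [[0,0.44,-0.05],[1,0,0],0]
    - [[0,0.44,-0.05],[1,0,0],0]
    - [[0,0.44,-0.05],[1,0,0],0]
    - [[0,0,0],[0,0,0],0]

```text
t: 13.3
position: [560.5, 77.2, 314.0]
tcp_rot: [0.025, 0.999, -0.037, -0.001]
ft_force: [-0.6, -3.4, -1.4]
width: 13.7
finger_force: 30.0
```

```bash
python3 e.py
```

```text
[560.54584311  77.16061312 313.99615214] [-0.64799082 -3.37143352 -1.36046722] 13.700310117750169
right,left: [557.34897466  34.79264496  65.81328548] [561.74198532  94.55604486  62.8070437 ]
```

Emit:
apply_moves:
  deltas:
    - [[0,0.44,-0.05],[1,0,0],0]
    - [[0,0.44,-0.05],[1,0,0],0]
    - [[0,0.4,-0.05],[0.9,0,0],0]
    - [[0,0,0],[0,0,0],0]

```text
t: 13.7
position: [559.7, 64.6, 315.8]
tcp_rot: [-0.0, 0.999, -0.036, -0.0]
ft_force: [0.5, -0.3, -3.3]
width: 13.8
finger_force: 30.0
```

```bash
python3 e.py; python3 -c "
from h import *
plan([560.0,65.4,338],down(-94.1),6,0)"
```

```text
[559.71227333  64.56401962 315.78407952] [ 0.54815178 -0.31633875 -3.3060315 ] 13.839254730840642
right,left: [557.52488448  34.65390341  65.78287897] [561.89872653  94.49427022  65.78528048]
[[[0.0,-0.01,-0.37],[-0.0,0.0,-0.0],0],[[0.0,-0.02,-0.37],[-0.0,0.0,-0.0],0],[[0.01,-0.01,-0.37],[-0.0,0.0,-0.0],0],[[0.0,-0.02,-0.37],[-0.0,0.0,-0.0],0],[[0.01,-0.01,-0.37],[-0.0,0.0,-0.0],0],[[0.0,-0.02,-0.37],[-0.0,0.0,-0.1],0]]
```

Upright, with both sides about 11 mm up and only the block's weight on the wrist. Lift.

Emit:
apply_moves:
  deltas:
    - [[0,-0.01,-0.3],[0,0,0],0]
    - [[0,-0.01,-0.3],[0,0,0],0]
    - [[0,-0.01,-0.4],[0,0,0],0]
    - [[0,-0.01,-0.4],[0,0,0],0]
    - [[0,-0.01,-0.4],[0,0,0],0]
    - [[0,-0.01,-0.3],[0,0,0],0]
    - [[0,0,0],[0,0,0],0]
    - [[0,0,0],[0,0,0],0]

```text
t: 14.5
position: [559.8, 65.7, 336.7]
tcp_rot: [0.001, 0.999, -0.036, -0.0]
ft_force: [-0.1, 0.8, -3.5]
width: 13.8
finger_force: 30.0
```

```bash
python3 e.py; python3 -c "
from h import *
a=get_image('side')
a=np.clip(255*(a/255)**.6,0,255).astype(np.uint8)
cv2.imwrite('pics/s5c.png',crop(a,200,160,100,75,8))"
```

```text
[559.82071107  65.69446196 336.65570556] [-0.07875644  0.76589323 -3.51069808] 13.833290263990436
right,left: [557.64261288  35.37427954  86.70382533] [561.95868122  95.21876479  86.60822081]
```

View pics/s5c.png

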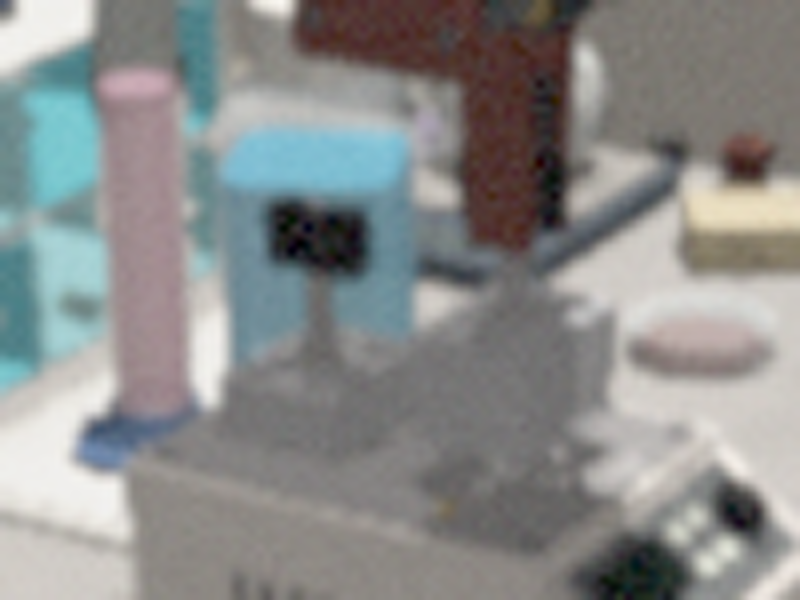

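The stuck block hangs upright above its bay, body around (510,360), with its underside about 14 mm above the bath. The wide block is seated in the rear bay, with its bar at (318,237).

```bash
python3 -c "
from workcell import *
print(sign_off())"
```

```text
the job is handed in; nothing more can be done
None
```

The job is handed in at about 14.5 s of the 58 s: the wide-bore block is seated and released in the rear bay, and the front block was rocked free and is held upright about 14 mm above the bath over its own bay.

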